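# Balance a counterweight lever on an edge and fit its pivot saddle

## Robot

A 6-joint arm with a two-finger parallel gripper is mounted at the origin on the work surface. World frame = base frame: x ahead of the robot, y to its left, z up, the work surface at z = 0. Lengths are in mm, angles in degrees, forces in N, time in s.
With the tool pointing down it reaches from about 300 to 850 mm from the base axis. Payload 4.2 kg.
Tool frame: the origin (TCP) lies at the very end of the fingers, on their centre line; the grasp point (between the pads) lies 19 mm behind it (env.grip_depth is the distance from the TCP to the grasp point, in mm); z points along the fingers, y is the line along which they close (so a half turn about z gives the same grasp; the last joint's range is limited). The gripper opens to 91 mm and grips with 3 to 60 N. Pads are 32 mm wide; open, the fingers measure 118 mm over their backs; the gripper's body (76 mm by 178 mm) begins 60 mm behind the grasp point.
Start: joints at [-68.468, 18.312, 89.639, -0, 72.044, -1.146], TCP at [221.695, -530.564, 183.676] pointing down, gripper open.
Joint ranges: [-177.97, 177.97], [-48.28, 115.42], [12.27, 149.76], [-77.06, 257.06], [2.81, 150.46], [-146.56, 146.56]. Speed limits (degrees/s): [147.25, 147.25, 180, 180, 180, 180].

## Interface

Orientations are given as [roll, pitch, yaw] about the fixed x, y, z axes, in that order (R = Rz(yaw) Ry(pitch) Rx(roll)).
In Python, from workcell import env, cams gives the robot as it stands.
- The arm moves only by the tool apply_moves, never from a script. Its argument "deltas" is a list of rows, each a list of 5 numbers: the shift along the tool's x, y, z in m, then the turn about the tool's z in rad, then the opening, from -1 (shut) to 1 (fully open), so that 0 is half open. In form: [[tx, ty, tz, roll, gripper], ...]. A call has 1 to 5 rows; each row is the pose to reach, as a shift and turn from the pose commanded when the call began, along the tool's axes at that moment; what a row does not reach only later rows make up. A row lasts 1/10 s, in which the tool goes at most 50 mm and 8.59 degrees, less where a joint would pass 70% of its speed; a pose out of reach is approached as far as the arm can. A call with a gripper value outside its range is refused whole. The fingers move at their own pace and stop on an object; "grip_force" is the grip in N (left out, the last holds). Time passes only in rows, so rows that repeat a pose let the fingers close. It gives the time, the measured TCP pose, the force, the opening and the grip force at its end, in the units of the state.
- env.state(): the state, without advancing time (a new reading comes with each control period).
- cams.grab_frame(name): name is "scene" or "side" or "wrist"; returns the picture (420x560x3 uint8, blue, green, red); there is no depth.
- cams.get_calibration(name): a dict with "mtx" (3x3 intrinsics, pixels), "eye" and "attitude" of the camera in the world; the wrist camera has in their place "tool_from_camera" (4x4, takes a point from camera to tool coordinates, whose origin is the TCP and whose axes are the flange's). Camera axes: x right, y down, z forward; pixel columns grow to the right and rows downward; lengths in mm; the calibration is good to about 2 mm. A picture is of the moment at which its call begins: read the wrist's pose just before it. get_calibration takes no time and is no camera call.
- env.job_done(): hands the job in; it is judged then, once.
The state is a dict: "time_s": time; "qpos": joint angles; "qvel": joint speeds; "effort": joint torques, N m; "ee_pos": TCP position; "ee_rot": TCP orientation; "force": force on the tool from outside, world axes, zero at the start; "torque": the same for the moment, N m; "gripper_width": finger opening in mm; "gripper_force": force on a finger pad.
Only numpy, scipy, OpenCV 4.12 (cv2) and the standard library are available. Lean on these libraries where they do the work, as an engineer would, in place of code of your own. Each camera call takes 0.05 s, during which the arm holds its last target. There are 200 camera calls.

## Task

Find the balance point of the ballasted box-section lever: lay it squarely across the steel bar that stands in the machine vice, feel where it balances, and let go of it there so that it lies level on that edge alone; set it down gently and never let it tip over. Then set the pivot saddle down gently astride the lever, straight above the edge, so that it marks the balance point, and leave both balanced there with everything else on the bench undisturbed.

Things in the scene. Friction and masses are not known exactly. Their poses are not given: they have to be found in the camera images.
- lever: aluminium box-section lever, closed: steel fork at its +x end, black cap at -x; 440 mm long (x), 20 wide (y), 40 high (z), lying on a 20 mm face. Origin: middle of the underside, 220 mm from either end; z up. Steel ballast fixed inside, unseen: total mass 0.3 to 0.65 kg, balance point anywhere from 20 to 70 mm from the origin towards the fork
- saddle: dark steel pivot saddle, 0.12 kg, stands on two legs: U foot open below, 44 mm long (x), 32 wide (y), 26 between the legs, plate underside 20 mm and top 24 mm above the leg ends; upright lug in the middle, 10 mm thick (y), 30 long (x), round top at 59 mm. Origin: centre, at the leg ends; z up. A lever runs through along its x. Stands in one of two places
- vice: low machine vice, fixed to the bench, 100 mm jaws whose tops are 72 mm high; x is the closing direction (screw and tommy bar towards +x), y runs along the jaws. Origin on the bench under the middle of the clamped bar
- edge_bar: flat steel bar clamped upright between the vice's jaws, the fulcrum: its top edge is flat, 10 mm wide (along the vice's x) and 120 mm long (along the vice's y), 95 mm above the bench, 23 mm above the jaws; same frame as the vice
- edge_mid (a point): middle of the top edge of the clamped bar, axes as the vice
- bush: bystander: loose steel bush, 40 mm across, 32 mm high, origin under its centre; it may have changed places with the saddle
- hammer: bystander: hammer, 260 mm, lying on the far side of the bench
- wrench: bystander: spanner, 190 mm, lying beyond the lever's fork end
- offcut: bystander: open piece of the same box section, 110 mm long
- try_square: bystander: try square, stock 115 mm, blade 150 mm
- spray_can: bystander: spray can, 60 mm across, 190 mm high
- bolt_tray: bystander: sheet-steel tray of bolts, 95 by 190 mm, 30 mm high
Mind the look-alikes: they are no part of the job. Leave any brown or pink look-alike of the saddle alone.

How it is judged (in metres and radians):
On the way, in this order (a step that is already met when the one before it is completed fails the run):
1. the lever lies level across the edge of the bar, by itself, with the robot off it and the saddle not yet near (angle between lever's own z axis and vertical below 0.04 rad and angle between the x axis of lever and the x axis of vice, either way round below 0.26 rad and contact force between lever and edge_bar above 2 N and contact force between each of the arm, the fingers and lever below 0.05 N and linear speed of lever below 0.02 m/s and horizontal distance between saddle and edge_mid above 0.08 m), for 0.5 s.
2. the saddle is seated astride the lever, straight above the edge (z of saddle in the frame of lever between 0.018 and 0.0225 m and y of saddle in the frame of lever between -0.006 and 0.006 m and x of saddle in the frame of edge_mid between -0.01 and 0.01 m), for 0.2 s.
At the end, for the whole second after the job is handed in: Lever at rest on the bar's top edge alone: level within 0.04 rad (2.3 deg), square to the edge within 0.26 rad (15 deg). Saddle fully down astride it (plate on the lever's top within 2.5 mm, within 6 mm sideways), its middle within 10 mm of the edge's centre line. Both at rest, released (all of step 2 and angle between lever's own z axis and vertical below 0.04 rad and angle between the x axis of lever and the x axis of vice, either way round below 0.26 rad and height (world z) of lever between 0.089 and 0.101 m and contact force between lever and edge_bar above 2 N and linear speed of each of lever, saddle below 0.01 m/s); the robot touches nothing.
It fails at once if the lever tips over (tilts more than 0.3 rad, 17 degrees) (angle between lever's own z axis and vertical above 0.3 rad).
It fails at once if the lever is pressed or dropped on the edge with more than 35 N (contact force between lever and edge_bar above 35 N).
It fails at once if the saddle is pressed or dropped on the lever with more than 25 N (contact force between saddle and lever above 25 N).
It fails at once if another thing on the bench is shifted by more than 30 mm (distance of any of bush, hammer, wrench, offcut, try_square, spray_can, bolt_tray from where it was at the start of the episode above 0.03 m).
It also fails if it takes over 72 s, if anything falls off the work surface, if the arm or the gripper's body presses on something with over 40 N, if the wrist force passes 120 N, or if a joint passes its speed limit or range.

## Working session

There is one attempt and no reset: what is moved stays moved. The work goes in short steps, Python scripts to look and compute and a tool call to move; the robot and the scene stay as the last step left them, time stands still between calls to the robot, and variables do not carry over. Pictures are saved under pics/ and viewed, at most 11 in all, crops included, and the job is handed in when it is done.

Besides the shell and the picture viewer there is one more tool, called after "Request:" as name([rows], argument=value, ...), one row to a line, values as JSON. apply_moves: Moves the arm, as the interface text tells. Its arguments: {"type":"object","properties":{"deltas":{"type":"array"},"grip_force":{"type":"number"}},"required":["deltas"]}

```bash
mkdir -p pics; python3 - <<'E'
from workcell import env,cams
import cv2,json
for n in ["scene","side"]:
    f=cams.grab_frame(n); cv2.imwrite(f"pics/{n}0.png",f)
for n in ["scene","side","wrist"]: print(n,cams.get_calibration(n))
print(env.state())
E
```

```text
scene {'mtx': array([[542.42772061,   0.        , 280.97639867],
       [  0.        , 542.42772061, 209.74703251],
       [  0.        ,   0.        ,   1.        ]]), 'eye': array([1920.52780797,  255.6180524 , 1333.56596913]), 'attitude': array([-132.04448421,   -1.13042202,  103.16504136])}
side {'mtx': array([[381.85819582,   0.        , 275.61246506],
       [  0.        , 381.85819582, 210.44212195],
       [  0.        ,   0.        ,   1.        ]]), 'eye': array([ 375.68640642, -911.5551589 ,  829.12541086]), 'attitude': array([-129.22427537,    1.18208673,  -13.4278391 ])}
wrist {'mtx': array([[371.97198457,   0.        , 280.61431737],
       [  0.        , 371.97198457, 209.26986418],
       [  0.        ,   0.        ,   1.        ]]), 'tool_from_camera': array([[-6.59442872e-04, -9.64030281e-01, -2.65791613e-01,
         7.58764155e+01],
       [ 9.99999774e-01, -6.00378635e-04, -3.03469087e-04,
        -1.19039725e-03],
       [ 1.32977784e-04, -2.65791753e-01,  9.64030459e-01,
        -2.00446153e+02],
       [ 0.00000000e+00,  0.00000000e+00,  0.00000000e+00,
         1.00000000e+00]])}
{'time_s': 0.1, 'qpos': array([-6.84664574e+01,  1.83469238e+01,  8.96968004e+01, -1.13498363e-04,
        7.20418349e+01, -1.14535714e+00]), 'qvel': array([-0.00835125, -0.01044293, -0.11368618,  0.06687908, -0.04846182,
        0.0495229 ]), 'effort': array([ 1.16419696e-04, -4.13333952e+01, -2.32509416e+01,  7.27504562e-02,
        4.21825703e-02, -5.27716008e-05]), 'ee_pos': array([ 221.53551863, -530.10722279,  182.93265969]), 'ee_rot': array([-1.79914456e+02, -1.60233983e-03,  2.26789336e+01]), 'force': array([ 0.15625523, -0.21282155, -0.33594546]), 'torque': array([ 0.00344576, -0.03773518,  0.02289063]), 'gripper_force': 0.0, 'gripper_width': 91.41411906920845}
```

View pics/scene0.png

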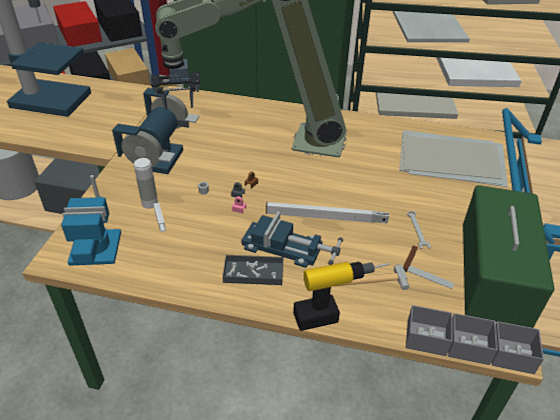

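View pics/side0.png

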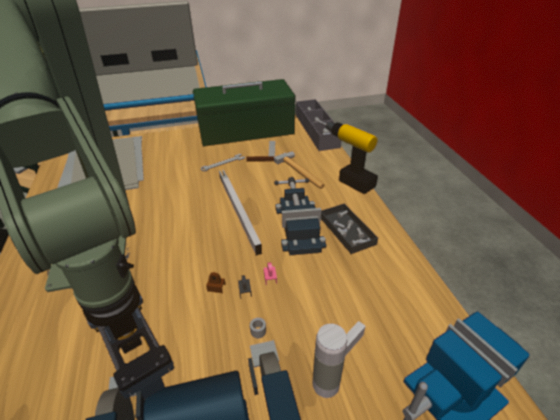

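The scene view shows the dark saddle at about (238,188), the brown look-alike at (251,180) and the pink one at (238,205). The bush is at (203,188), the lever runs from its cap at (266,209) to its fork at (388,217), and the vice is around (285,240). The side view agrees.

```bash
cat > h.py <<'E'
from workcell import env,cams
import cv2,numpy as np
from scipy.spatial.transform import Rotation as R
def campose(n,st=None):
    c=cams.get_calibration(n)
    if n!="wrist": return c["mtx"],R.from_euler("xyz",c["attitude"],degrees=True).as_matrix(),c["eye"]
    st=st or env.state(); T=c["tool_from_camera"]
    Rt=R.from_euler("xyz",st["ee_rot"],degrees=True).as_matrix()
    return c["mtx"],Rt@T[:3,:3],Rt@T[:3,3]+st["ee_pos"]
def ray(P,uv,z):
    K,Rc,e=P; d=Rc@np.linalg.inv(K)@np.array([uv[0],uv[1],1.]); return e+d*(z-e[2])/d[2]
def proj(P,p):
    K,Rc,e=P; q=K@Rc.T@(np.asarray(p,float)-e); return q[:2]/q[2]
def shot(name):
    P=campose("wrist"); f=cams.grab_frame("wrist"); cv2.imwrite(f"pics/{name}.png",f); np.savez(f"pics/{name}.npz",K=P[0],R=P[1],e=P[2]); return f,P
def load(name):
    d=np.load(f"pics/{name}.npz"); return cv2.imread(f"pics/{name}.png"),(d["K"],d["R"],d["e"])
E
python3 - <<'E'
from h import *
np.set_printoptions(precision=1,suppress=True)
P=campose("scene");S=campose("side")
for n,uv,z in [("cap",(266,209),20),("fork",(388,217),20),("saddle",(238,190),20),("brown",(251,181),20),("pink",(238,206),20),("bush",(203,188),16),("bar",(273,234),95),("can",(145,185),95)]: print(n,ray(P,uv,z))
for n,uv,z in [("cap",(258,247),20),("fork",(223,175),20),("saddle",(245,289),20),("bush",(258,327),16),("bar",(301,215),95)]: print("s",n,ray(S,uv,z))
E
```

```text
cap [ 505.6 -104.4   20. ]
fork [438.3 329.6  20. ]
saddle [ 428.3 -232.8   20. ]
brown [ 364.4 -199.9   20. ]
pink [ 515.2 -207.    20. ]
bush [ 445.6 -365.4   16. ]
bar [698.4 -31.8  95. ]
can [ 569.9 -533.    95. ]
s cap [498.2 -98.7  20. ]
s fork [445.8 315.2  20. ]
s saddle [ 432.9 -246.4   20. ]
s bush [ 443.9 -367.4   16. ]
s bar [638.3 -73.6  95. ]
```

Request:
apply_moves([
  [0.0,0,-0.05,0,1],
  [0.05,-0.03,-0.1,0,1],
  [0.09,-0.06,-0.13,0,1],
  [0.13,-0.09,-0.15,0,1],
  [0.17,-0.12,-0.17,0,1],
])

```text
time_s: 0.6
ee_pos: [313.2, -385.9, 337.7]
ee_rot: [180.0, -0.0, 22.6]
force: [0.8, -0.1, 0.4]
gripper_width: 91.1
gripper_force: 0.0
```

Request:
apply_moves([
  [0.365,-0.252,0,0,1],
  [0.365,-0.252,0,0,1],
  [0.365,-0.252,0,0,1],
  [0.365,-0.252,0,0,1],
  [0.365,-0.252,0,0,1],
])

```text
time_s: 1.1
ee_pos: [448.2, -175.0, 336.5]
ee_rot: [-180.0, 0.0, 22.7]
force: [2.2, -0.1, 0.1]
gripper_width: 91.3
gripper_force: 0.0
```

Request:
apply_moves([
  [0.165,-0.1,0,0,1],
  [0.165,-0.1,0,0,1],
  [0.165,-0.1,0,0,1],
  [0.165,-0.1,0,0,1],
  [0.165,-0.1,0,0,1],
])

```text
time_s: 1.6
ee_pos: [563.6, -16.8, 334.9]
ee_rot: [-179.9, 0.0, 23.0]
force: [0.1, -0.5, -0.2]
gripper_width: 91.0
gripper_force: 0.0
```

```bash
python3 - <<'E'
from h import *
f,P=shot("w1"); s=env.state(); print(s["ee_pos"],s["ee_rot"],s["qpos"],s["force"],s["torque"])
E
```

```text
[562.15022959 -19.02114571 335.220192  ] [-1.79941019e+02  1.35069321e-01  2.29021682e+01] [-3.10541776e+00  1.42554367e+01  7.40278179e+01 -6.22183339e-03
  9.18639994e+01  6.39922892e+01] [ 0.04310116 -0.61590398 -0.57186666] [-0.06780579  0.00506078  0.02101056]
```

View pics/w1.png

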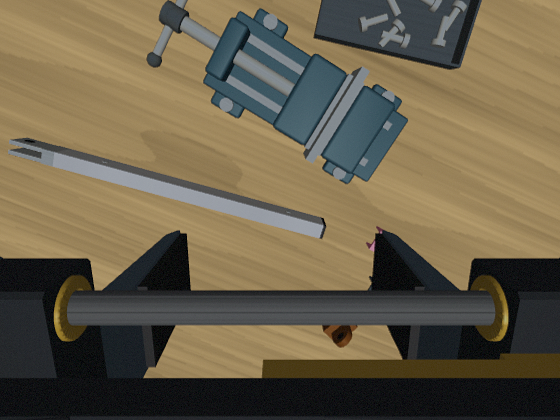

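The wrist view shows the lever from its fork at (12,145) to its black cap at (325,228). The vice bar runs from about (365,70) to (308,160), and its screw points up-left. I'll enlarge the bar and the lever.

```bash
python3 - <<'E'
from h import *
f,P=load("w1")
a=cv2.resize(f[55:185,290:420],None,fx=4,fy=4,interpolation=cv2.INTER_NEAREST)[:,:400]
a=cv2.resize(f[55:185,290:390],(400,520),interpolation=cv2.INTER_NEAREST)
b=cv2.resize(f[190:255,255:355],(400,260),interpolation=cv2.INTER_NEAREST)
c=cv2.resize(f[125:190,0:100],(400,260),interpolation=cv2.INTER_NEAREST)
cv2.imwrite("pics/c1.png",np.hstack([a,np.vstack([b,c])]))
E
```

```text
(no output)
```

View pics/c1.png

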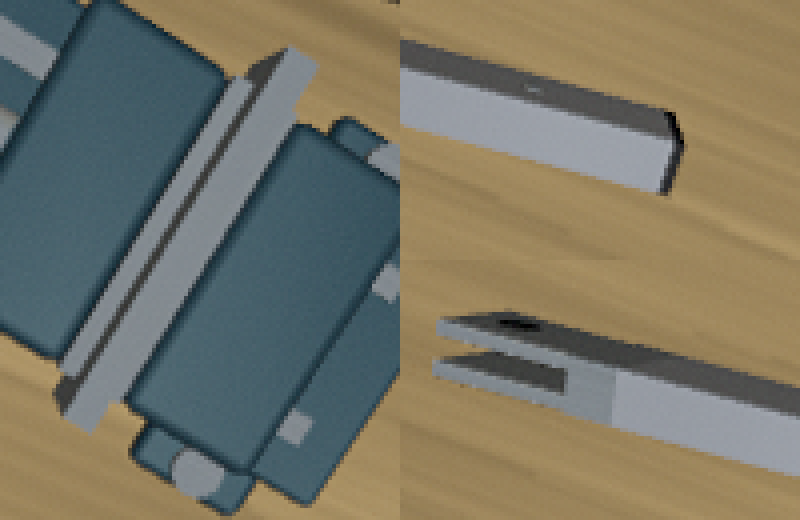

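The crop shows the bar's top face with end midpoints at full-frame (366,68.8) and (309.5,160.3). The lever's top face has end midpoints at (324,232) for the cap and (9,146.8) for the fork.

```bash
python3 - <<'E'
from h import *
np.set_printoptions(precision=1,suppress=True)
f,P=load("w1")
a,b=ray(P,(366,68.8),95),ray(P,(309.5,160.3),95)
print("bar",a,b,np.linalg.norm(a-b),(a+b)/2,np.degrees(np.arctan2(*(a-b)[[1,0]])))
a,b=ray(P,(9,146.8),40),ray(P,(324,232),40)
print("lev fork,cap",a,b,np.linalg.norm(a-b),(a+b)/2,np.degrees(np.arctan2(*(a-b)[[1,0]])))
u=(a-b)/np.linalg.norm(a-b);print("grasp45",(a+b)/2+45*u,u)
s=env.state(); print(s["ee_pos"],s["ee_rot"])
E
```

```text
bar [707.4 -58.1  95. ] [590. -42.  95.] 118.51324692007583 [648.7 -50.1  95. ] -7.818404258033411
lev fork,cap [445.7 324.3  40. ] [ 500.5 -108.8   40. ] 436.56009307698446 [473.1 107.7  40. ] 97.21468013337334
grasp45 [467.4 152.4  40. ] [-0.1  1.   0. ]
[562.2 -19.  335.2] [-179.9    0.1   22.9]
```

Request:
apply_moves([
  [-0.021,-0.05,0,-0.14,1],
  [-0.021,-0.1,0,-0.28,1],
  [-0.021,-0.145,0,-0.42,1],
  [-0.021,-0.185,0,-0.56,1],
  [-0.021,-0.194,0,-0.7,1],
])

```text
time_s: 2.15
ee_pos: [465.0, 151.6, 337.1]
ee_rot: [-180.0, -0.0, 63.3]
force: [0.1, 0.5, -0.3]
gripper_width: 91.5
gripper_force: 0.0
```

Request:
apply_moves([
  [0,0,0.04,-0.14,1],
  [0,0,0.08,-0.28,1],
  [0,0,0.12,-0.42,1],
  [0,0,0.16,-0.56,1],
  [0,0,0.18,-0.597,1],
])

```text
time_s: 2.65
ee_pos: [464.6, 147.8, 153.5]
ee_rot: [-179.7, 0.1, 97.1]
force: [-0.3, 0.1, 1.2]
gripper_width: 90.8
gripper_force: 0.0
```

```bash
python3 - <<'E'
from h import *
f,P=shot("w2"); s=env.state(); print(s["ee_pos"],s["ee_rot"],s["qpos"],s["force"],s["torque"])
# lever mask: bright grey top
g=f.astype(int); m=((g.max(2)-g.min(2)<40)&(g.min(2)>120)).astype(np.uint8)*255
for v in range(10,260,30):
    x=np.where(m[v,150:420])[0]
    if len(x): print(v,x.min()+150,x.max()+150,len(x),ray(P,((x.min()+x.max())/2+150,v),40).round(1))
E
```

```text
[463.31310828 147.41574974 151.50810437] [-1.79434124e+02  1.31787208e-01  9.70686917e+01] [ 1.63239647e+01  1.20793994e+01  1.03307353e+02 -4.30248955e-02
  6.51929587e+01  9.27417307e+00] [-1.87723887  0.04195873 -2.61131316] [-0.01907963 -0.03519364  0.0301572 ]
10 271 294 7 [448.2 293.   40. ]
40 271 296 15 [451.6 272.2  40. ]
70 271 296 26 [454.3 250.4  40. ]
100 271 295 25 [456.8 227.7  40. ]
130 272 295 24 [460.1 204.2  40. ]
160 272 295 24 [463.2 179.5  40. ]
190 272 295 24 [466.5 153.8  40. ]
220 272 294 23 [469.4 126.9  40. ]
250 273 294 22 [473.4  98.8  40. ]
```

Request:
apply_moves([
  [0,0.004,0.05,0,1],
  [0,0.004,0.09,0,1],
  [0,0.004,0.12,0,1],
  [0,0.004,0.14,0,1],
  [0,0.004,0.14,0,1],
])

```text
time_s: 3.2
ee_pos: [469.5, 148.9, 15.2]
ee_rot: [-179.7, 0.1, 96.9]
force: [-0.4, -0.2, 1.0]
gripper_width: 91.4
gripper_force: 0.0
```

Request:
apply_moves([
  [0,0,0,0,-0.6],
  [0,0,0,0,-0.8],
  [0,0,0,0,-0.8],
  [0,0,0,0,-0.8],
  [0,0,0,0,-0.8],
], grip_force=40)

```text
time_s: 3.7
ee_pos: [471.6, 150.5, 17.3]
ee_rot: [179.9, -0.0, 97.0]
force: [-0.6, 0.6, 0.0]
gripper_width: 54.3
gripper_force: 0.0
```

```bash
cat >> h.py <<'E'
def avg(n=6,cam="side"):
    L=[]
    for i in range(n):
        cams.grab_frame(cam); L.append(env.state())
    o={k:np.mean([s[k] for s in L],0) for k in ("ee_pos","force","torque","gripper_width","gripper_force")}
    o["std"]=np.std([np.r_[s["ee_pos"],s["force"],s["torque"]] for s in L],0); o["rot"]=env.state()["ee_rot"]; o["t"]=env.state()["time_s"]; return o
E
python3 - <<'E'
from h import *
np.set_printoptions(precision=3,suppress=True)
print(avg(5))
E
```

```text
{'ee_pos': array([471.304, 150.402,  16.906]), 'force': array([0.064, 0.111, 0.198]), 'torque': array([-0.015, -0.119, -0.02 ]), 'gripper_width': np.float64(42.16129099288478), 'gripper_force': np.float64(0.0), 'std': array([0.085, 0.03 , 0.145, 0.304, 0.171, 0.694, 0.032, 0.009, 0.031]), 'rot': array([-179.997,    0.007,   96.995]), 't': 3.95}
```

Request:
apply_moves([
  [0,0,0.006,0,-0.4],
  [0,0,0.006,0,-0.3],
  [0,0,0.006,0,-0.3],
  [0,0,0.006,0,-0.3],
  [0,0,0.006,0,-0.3],
])

```text
time_s: 4.45
ee_pos: [471.2, 150.3, 10.7]
ee_rot: [-180.0, 0.0, 97.0]
force: [-0.1, -0.3, -1.0]
gripper_width: 31.9
gripper_force: 0.0
```

```bash
python3 - <<'E'
from h import *
np.set_printoptions(precision=3,suppress=True)
print(avg(8))
E
```

```text
{'ee_pos': array([471.263, 150.359,  10.756]), 'force': array([-0.191,  0.256,  0.197]), 'torque': array([-0.019, -0.096, -0.009]), 'gripper_width': np.float64(32.07176745197101), 'gripper_force': np.float64(0.0), 'std': array([0.009, 0.011, 0.015, 0.449, 0.778, 0.686, 0.025, 0.036, 0.04 ]), 'rot': array([179.993,   0.004,  96.99 ]), 't': 4.85}
```

Request:
apply_moves([
  [0,0,0,0,-0.8],
  [0,0,0,0,-0.8],
  [0,0,0,0,-0.8],
  [0,0,0,0,-0.8],
  [0,0,0,0,-0.8],
])

```text
time_s: 5.35
ee_pos: [471.3, 150.4, 10.7]
ee_rot: [180.0, 0.0, 97.0]
force: [-0.1, 0.1, -0.6]
gripper_width: 8.9
gripper_force: 0.0
```

Request:
apply_moves([
  [0,0,-0.005,0,-0.8],
  [0,0,-0.015,0,-0.8],
  [0,0,-0.025,0,-0.8],
  [0,0,-0.03,0,-0.8],
  [0,0,-0.03,0,-0.8],
])

```text
time_s: 5.85
ee_pos: [472.2, 150.6, 42.0]
ee_rot: [179.8, -0.0, 97.0]
force: [-0.1, 0.1, -0.0]
gripper_width: 9.3
gripper_force: 0.0
```

```bash
python3 - <<'E'
from h import *
np.set_printoptions(precision=3,suppress=True)
avg(8);print(avg(10))
f,P=shot("w3")
E
```

```text
{'ee_pos': array([471.203, 150.336,  40.614]), 'force': array([ 0.13 , -0.018, -0.103]), 'torque': array([-0.006, -0.103,  0.004]), 'gripper_width': np.float64(9.146836776236766), 'gripper_force': np.float64(0.0), 'std': array([0.06 , 0.021, 0.085, 0.531, 0.263, 0.541, 0.024, 0.014, 0.033]), 'rot': array([179.999,   0.006,  96.989]), 't': 6.75}
```

View pics/w3.png

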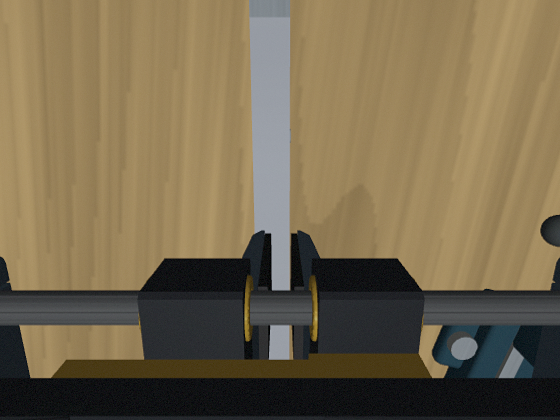

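The lever lies under the fingers, offset about 5 mm to the left. The fingers reached 9 mm without gripping, so I'll check from the fixed cameras where the fingers are relative to the lever.

```bash
python3 - <<'E'
from h import *
np.set_printoptions(precision=1,suppress=True)
s=env.state(); print(s["ee_pos"],s["gripper_width"])
o=[]
for n in ["scene","side"]:
    f=cams.grab_frame(n); P=campose(n); c=proj(P,s["ee_pos"]); print(n,c); x,y=c.astype(int); x=max(x,50);y=max(y,60)
    o.append(cv2.resize(f[y-60:y+60,x-50:x+50],(400,480),interpolation=cv2.INTER_CUBIC))
cv2.imwrite("pics/c2.png",np.hstack(o))
E
```

```text
[471.3 150.4  40.7] 9.107699497608554
scene [337.6 210.3]
side [235.8 194.8]
```

View pics/c2.png

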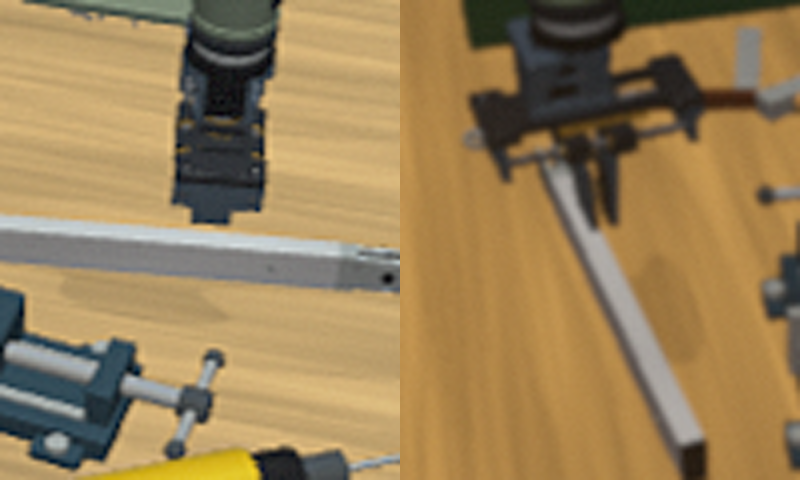

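Both fixed views put the fingertips just at the lever's top, as the reported pose says. I'll go up, re-centre, descend, close, and look while the fingers are shut.

Request:
apply_moves([
  [0,0,-0.03,0,1],
  [0,-0.005,-0.03,0,1],
  [0,-0.005,-0.03,0,1],
  [0,-0.005,-0.03,0,1],
  [0,-0.005,-0.03,0,1],
])

```text
time_s: 7.4
ee_pos: [465.7, 149.6, 70.0]
ee_rot: [-179.9, 0.0, 97.0]
force: [-0.8, 0.3, 0.2]
gripper_width: 46.1
gripper_force: 0.0
```

Request:
apply_moves([
  [0,0,0,0,1],
  [0,0,0,0,1],
  [0,0,0.03,0,1],
  [0,0,0.06,0,1],
  [0,0,0.06,0,1],
])

```text
time_s: 7.9
ee_pos: [463.1, 148.8, 7.7]
ee_rot: [-179.5, 0.1, 97.0]
force: [-0.5, 1.0, 0.6]
gripper_width: 86.3
gripper_force: 0.0
```

```bash
python3 - <<'E'
from h import *
np.set_printoptions(precision=1,suppress=True)
f,P=shot("w4"); s=env.state(); print(s["ee_pos"],s["ee_rot"],s["gripper_width"])
g=f.astype(int); m=((g.max(2)-g.min(2)<40)&(g.min(2)>110)).astype(np.uint8)*255
for v in range(20,240,30):
    x=np.where(m[v,200:360])[0]
    if len(x): print(v,x.min()+200,x.max()+200,len(x),ray(P,((x.min()+x.max())/2+200,v),40))
E
```

```text
[464.8 149.3   9.4] [-179.7    0.    97. ] 89.77512544175204
20 263 310 48 [453.3 258.1  40. ]
50 263 310 48 [454.7 246.7  40. ]
80 264 310 47 [456.4 234.9  40. ]
110 264 309 46 [457.7 222.6  40. ]
140 264 309 46 [459.4 209.8  40. ]
170 265 308 44 [461.  196.4  40. ]
200 265 308 44 [462.8 182.5  40. ]
230 266 307 42 [464.6 167.8  40. ]
```

Request:
apply_moves([
  [0,0,0,0,-0.5],
  [0,0,0,0,-0.5],
  [0,0,0,0,-0.5],
  [0,0,0,0,-0.5],
  [0,0,0,0,-0.5],
], grip_force=40)

```text
time_s: 8.45
ee_pos: [466.5, 149.8, 11.2]
ee_rot: [179.9, -0.0, 97.0]
force: [-0.2, 0.8, 1.0]
gripper_width: 54.1
gripper_force: 0.0
```

Request:
apply_moves([
  [0,0,0,0,-1],
  [0,0,0,0,-1],
  [0,0,0,0,-1],
  [0,0,0,0,-1],
  [0,0,0,0,-1],
])

```text
time_s: 8.95
ee_pos: [466.3, 149.7, 10.7]
ee_rot: [-180.0, 0.0, 97.0]
force: [0.9, -0.4, 0.3]
gripper_width: 14.2
gripper_force: 0.0
```

```bash
python3 - <<'E'
from h import *
np.set_printoptions(precision=2,suppress=True)
f,P=shot("w5"); print(avg(3))
a=f[180:390,130:430]; cv2.imwrite("pics/c5.png",cv2.resize(a,None,fx=2,fy=2))
E
```

```text
{'ee_pos': array([466.27, 149.73,  10.68]), 'force': array([-0.13,  0.12,  0.21]), 'torque': array([-0.01, -0.11,  0.01]), 'gripper_width': np.float64(3.0013369277223183), 'gripper_force': np.float64(0.0), 'std': array([0.01, 0.  , 0.01, 0.47, 0.38, 0.68, 0.  , 0.01, 0.02]), 'rot': array([-180.  ,    0.01,   96.99]), 't': 9.15}
```

View pics/c5.png

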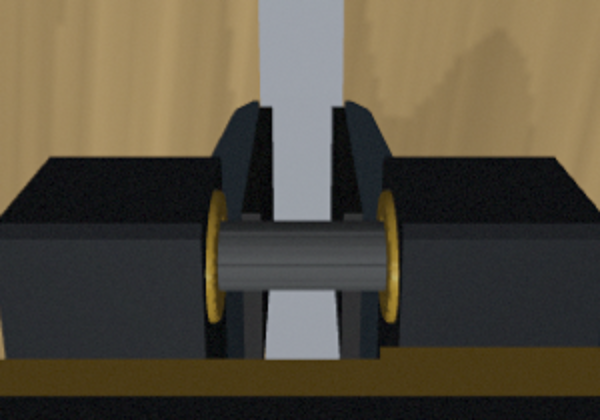

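The fingers straddle the lever correctly here; the picture was taken mid-closing. I'll look once more at the settled state.

```bash
python3 - <<'E'
from h import *
f,P=shot("w6"); s=env.state(); print(s["gripper_width"],s["gripper_force"],s["time_s"])
for n in ("w5","w6","w3"):
    f,_=load(n); g=f.min(2)
    for v in (215,238,245,270 if n=="w3" else 285): print(n,v,np.where(g[v,200:360]>110)[0][[0,-1]]+200)
E
```

```text
0.25081596038686016 0.0 9.2
w5 215 [260 301]
w5 238 [266 295]
w5 245 [266 295]
w5 285 [267 294]
w6 215 [260 301]
w6 238 [280 281]
w6 245 [280 281]
w6 285 [280 281]
w3 215 [254 289]
w3 238 [271 289]
w3 245 [272 289]
w3 270 [272 289]
```

The gap in the pictures scales to a depth of about 180 mm, which puts the real fingertips about 29 mm short of the reported TCP. The fingers have therefore been closing just above the lever. I'll check that value before going lower.

Request:
apply_moves([
  [0,0,-0.005,0,1],
  [0,0,-0.005,0,1],
  [0,0,-0.005,0,1],
  [0,0,-0.005,0,1],
  [0,0,-0.005,0,0],
])

```text
time_s: 9.7
ee_pos: [466.2, 149.7, 15.7]
ee_rot: [-180.0, 0.0, 97.0]
force: [0.1, 0.4, -0.1]
gripper_width: 37.6
gripper_force: 0.0
```

```bash
python3 - <<'E'
from h import *
np.set_printoptions(precision=2,suppress=True)
print(env.grip_depth)
f,P=shot("w7"); s=env.state(); print(s["gripper_width"],s["ee_pos"])
g=f.max(2)
for v in (225,229,231,233,235,238,242,246,252): 
    x=np.where(g[v,130:430]<60)[0]+130; l=x[x<280]; r=x[x>280]; print(v,(l.min(),l.max(),r.min(),r.max()) if len(l) and len(r) else None)
E
```

```text
18.8
41.40888330102131 [466.2  149.71  15.64]
225 None
229 None
231 (np.int64(231), np.int64(234), np.int64(327), np.int64(331))
233 (np.int64(227), np.int64(235), np.int64(327), np.int64(335))
235 (np.int64(223), np.int64(241), np.int64(320), np.int64(338))
238 (np.int64(221), np.int64(241), np.int64(320), np.int64(341))
242 (np.int64(218), np.int64(241), np.int64(320), np.int64(343))
246 (np.int64(215), np.int64(241), np.int64(320), np.int64(346))
252 (np.int64(211), np.int64(241), np.int64(320), np.int64(350))
```

Request:
apply_moves([
  [0,0,0,0,0.2],
  [0,0,0,0,0.2],
  [0,0,0.01,0,0.2],
  [0,0,0.02,0,0.2],
  [0,0,0.025,0,0.2],
])

```text
time_s: 10.25
ee_pos: [465.3, 149.4, -10.8]
ee_rot: [-179.9, 0.0, 97.0]
force: [-0.4, 0.3, -0.1]
gripper_width: 55.0
gripper_force: 0.0
```

Request:
apply_moves([
  [0,0,0,0,-0.2],
  [0,0,0,0,-0.4],
  [0,0,0,0,-0.6],
  [0,0,0,0,-0.7],
  [0,0,0,0,-0.7],
], grip_force=20)

```text
time_s: 10.75
ee_pos: [466.3, 149.7, -9.0]
ee_rot: [180.0, 0.0, 97.0]
force: [-0.4, -0.9, 0.1]
gripper_width: 19.7
gripper_force: 20.0
```

Request:
apply_moves([
  [0,0,0,0,-0.7],
  [0,0,0,0,-0.7],
  [0,0,0,0,-0.7],
])

```text
time_s: 11.05
ee_pos: [466.3, 149.8, -9.0]
ee_rot: [180.0, 0.0, 97.0]
force: [-1.0, -0.4, 3.8]
gripper_width: 19.8
gripper_force: 20.0
```

Request:
apply_moves([
  [0,0,0,0,-0.4],
  [0,0,0,0,-0.4],
  [0,0,0.004,0,-0.4],
  [0,0,0.008,0,-0.4],
  [0,0,0.008,0,-0.4],
])

```text
time_s: 11.55
ee_pos: [465.7, 149.5, -18.1]
ee_rot: [-179.9, 0.0, 97.0]
force: [1.2, -1.3, -0.2]
gripper_width: 27.4
gripper_force: 0.0
```

Request:
apply_moves([
  [0,0,0,0,-0.7],
  [0,0,0,0,-0.7],
  [0,0,0,0,-0.7],
  [0,0,0,0,-0.7],
  [0,0,0,0,-0.7],
], grip_force=50)

```text
time_s: 12.05
ee_pos: [466.2, 149.7, -17.5]
ee_rot: [-180.0, 0.0, 97.0]
force: [1.6, -0.1, -4.2]
gripper_width: 19.9
gripper_force: 50.0
```

Request:
apply_moves([
  [0,0,-0.003,0,-0.7],
  [0,0,-0.006,0,-0.7],
  [0,0,-0.01,0,-0.7],
  [0,0,-0.015,0,-0.7],
  [0,0,-0.02,0,-0.7],
])

```text
time_s: 12.55
ee_pos: [466.2, 149.7, 3.2]
ee_rot: [-180.0, 0.0, 97.0]
force: [-0.1, 0.3, -6.8]
gripper_width: 19.6
gripper_force: 50.0
```

```bash
python3 - <<'E'
from h import *
np.set_printoptions(precision=3,suppress=True)
avg(6);print(avg(14)); shot("w8")
E
```

```text
{'ee_pos': array([466.206, 149.708,   2.615]), 'force': array([-0.015,  0.032, -6.104]), 'torque': array([-0.176, -0.126, -0.004]), 'gripper_width': np.float64(19.768071006585362), 'gripper_force': np.float64(49.99661871365139), 'std': array([0.093, 0.033, 0.079, 0.521, 0.438, 0.37 , 0.04 , 0.027, 0.023]), 'rot': array([179.999,   0.005,  96.99 ]), 't': 13.55}
```

Weight is 6.1 N and the moment is about -0.165 N·m, so the balance point is about 27 mm further toward the fork. I'll set the lever down and regrip there.

Request:
apply_moves([
  [0,0,0.008,0,-0.7],
  [0,0,0.014,0,-0.7],
  [0,0,0.018,0,-0.7],
  [0,0,0.0195,0,-0.7],
  [0,0,0.0195,0,-0.7],
])

```text
time_s: 14.1
ee_pos: [466.2, 149.7, -17.0]
ee_rot: [-180.0, 0.0, 97.0]
force: [0.6, -0.5, -5.6]
gripper_width: 20.1
gripper_force: 50.0
```

Request:
apply_moves([
  [0,0,0,0,-0.3],
  [0,0,0,0,-0.3],
  [0,0,0,0,-0.3],
  [0.015,0,0,0,-0.3],
  [0.027,0,0,0,-0.3],
])

```text
time_s: 14.6
ee_pos: [463.6, 177.1, -16.3]
ee_rot: [179.9, -0.0, 97.0]
force: [-0.5, -0.2, 0.0]
gripper_width: 32.2
gripper_force: 0.0
```

Request:
apply_moves([
  [0,0,0,0,-0.3],
  [0,0,0,0,-0.7],
  [0,0,0,0,-0.7],
  [0,0,0,0,-0.7],
  [0,0,0,0,-0.7],
])

```text
time_s: 15.1
ee_pos: [463.0, 176.4, -16.8]
ee_rot: [-180.0, 0.0, 97.0]
force: [0.1, 0.6, 0.2]
gripper_width: 20.2
gripper_force: 50.0
```

Request:
apply_moves([
  [0,0,-0.003,0,-0.7],
  [0,0,-0.006,0,-0.7],
  [0,0,-0.01,0,-0.7],
  [0,0,-0.015,0,-0.7],
  [0,0,-0.02,0,-0.7],
])

```text
time_s: 15.6
ee_pos: [462.9, 176.5, 3.5]
ee_rot: [-180.0, 0.0, 97.0]
force: [-0.4, 1.7, -6.4]
gripper_width: 19.5
gripper_force: 50.0
```

```bash
python3 - <<'E'
from h import *
np.set_printoptions(precision=3,suppress=True)
avg(6);print(avg(20)); shot("w9")
E
```

```text
{'ee_pos': array([462.949, 176.523,   3.147]), 'force': array([-0.236, -0.067, -6.227]), 'torque': array([-0.013, -0.099,  0.003]), 'gripper_width': np.float64(19.744761835396584), 'gripper_force': np.float64(49.99818044900894), 'std': array([0.079, 0.028, 0.076, 0.5  , 0.601, 0.486, 0.027, 0.031, 0.025]), 'rot': array([179.993,   0.006,  96.993]), 't': 16.9}
```

CoM is now at the grasp within 1–2 mm. Lift it and take it to a staging pose where the wrist camera sees the bar.

Request:
apply_moves([
  [0,0,-0.015,0,-0.7],
  [0,0,-0.045,0,-0.7],
  [0,0,-0.08,0,-0.7],
  [0,0,-0.11,0,-0.7],
  [0,0,-0.127,0,-0.7],
])

```text
time_s: 17.45
ee_pos: [464.1, 177.0, 132.8]
ee_rot: [179.8, -0.0, 97.0]
force: [-0.0, -0.9, -6.8]
gripper_width: 19.5
gripper_force: 50.0
```

Request:
apply_moves([
  [-0.01,0.004,0,0,-0.7],
  [-0.035,0.014,0,0,-0.7],
  [-0.065,0.026,0,0,-0.7],
  [-0.095,0.038,0,0,-0.7],
  [-0.125,0.05,0,0,-0.7],
])

```text
time_s: 17.95
ee_pos: [527.4, 56.6, 128.4]
ee_rot: [-179.8, 0.0, 97.0]
force: [1.2, 0.5, -7.1]
gripper_width: 20.0
gripper_force: 50.0
```

Request:
apply_moves([
  [-0.03,0.012,0,0,-0.7],
  [-0.06,0.024,0,0,-0.7],
  [-0.09,0.036,0,0,-0.7],
  [-0.12,0.048,0,0,-0.7],
  [-0.14,0.056,0,0,-0.7],
])

```text
time_s: 18.45
ee_pos: [600.4, -76.4, 128.1]
ee_rot: [-179.8, 0.0, 96.9]
force: [0.3, 0.3, -5.8]
gripper_width: 19.7
gripper_force: 50.0
```

Request:
apply_moves([
  [-0.02,0.008,0,0.04,-0.7],
  [-0.04,0.016,0,0.1,-0.7],
  [-0.055,0.022,0,0.17,-0.7],
  [-0.065,0.026,0,0.23,-0.7],
  [-0.069,0.028,0,0.258,-0.7],
])

```text
time_s: 18.95
ee_pos: [636.2, -139.8, 128.5]
ee_rot: [-179.9, 0.0, 82.1]
force: [0.2, 1.0, -5.3]
gripper_width: 19.7
gripper_force: 50.0
```

```bash
python3 - <<'E'
from h import *
np.set_printoptions(precision=3,suppress=True)
print(avg(6)); f,P=shot("wA"); s=env.state()
p=[proj(P,q) for q in ([707.4,-58.1,95],[590,-42,95])]; print(p)
cv2.imwrite("pics/cA.png",cv2.resize(f[0:240,100:500],None,fx=2,fy=2))
E
```

```text
{'ee_pos': array([ 636.153, -138.539,  129.404]), 'force': array([ 0.122, -0.008, -6.477]), 'torque': array([ 0.004, -0.097, -0.009]), 'gripper_width': np.float64(19.807021223990414), 'gripper_force': np.float64(49.998303949832916), 'std': array([0.194, 0.675, 0.453, 0.691, 0.384, 0.862, 0.028, 0.046, 0.023]), 'rot': array([-179.956,   -0.014,   82.277]), 't': 19.25}
[array([379.003,  83.822]), array([181.788,  83.653])]
```

View pics/cA.png

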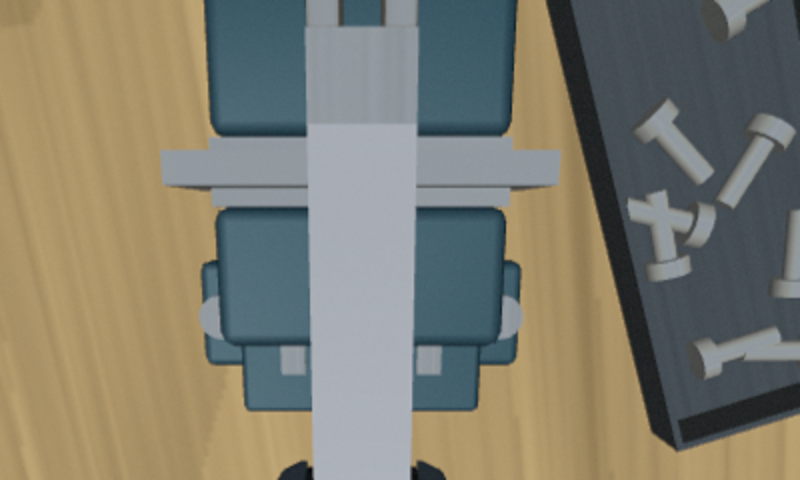

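The picture shows the bar at full-frame (181–380, 83.5), matching the prediction to the pixel, with the lever squarely across it. Advance 90 mm and lower.

Request:
apply_moves([
  [0.015,0,0,0,-0.7],
  [0.04,0,0,0,-0.7],
  [0.065,0,0,0,-0.7],
  [0.083,0,0,0,-0.7],
  [0.0895,0,0,0,-0.7],
])

```text
time_s: 19.8
ee_pos: [648.9, -47.3, 130.4]
ee_rot: [180.0, -0.0, 82.4]
force: [0.3, -0.8, -6.0]
gripper_width: 19.6
gripper_force: 50.0
```

Request:
apply_moves([
  [0,0,0.01,0,-0.7],
  [0,0,0.025,0,-0.7],
  [0,0,0.037,0,-0.7],
  [0,0,0.042,0,-0.7],
  [0,0,0.044,0,-0.7],
])

```text
time_s: 20.3
ee_pos: [648.2, -50.6, 85.1]
ee_rot: [-179.9, 0.0, 82.2]
force: [-0.1, 0.2, -5.8]
gripper_width: 19.5
gripper_force: 50.0
```

```bash
python3 - <<'E'
from h import *
np.set_printoptions(precision=3,suppress=True)
avg(4);print(avg(20))
E
```

```text
{'ee_pos': array([648.902, -50.001,  86.427]), 'force': array([ 0.114,  0.04 , -6.384]), 'torque': array([-0.017, -0.084,  0.002]), 'gripper_width': np.float64(19.69919137433657), 'gripper_force': np.float64(49.99818617105484), 'std': array([0.174, 0.059, 0.266, 0.428, 0.469, 0.465, 0.027, 0.028, 0.025]), 'rot': array([-179.998,    0.005,   82.21 ]), 't': 21.5}
```

Request:
apply_moves([
  [0,0,0.002,0,-0.7],
  [0,0,0.004,0,-0.7],
  [0,0,0.005,0,-0.7],
  [0,0,0.006,0,-0.7],
  [0,0,0.007,0,-0.7],
])

```text
time_s: 22.0
ee_pos: [648.8, -50.0, 79.1]
ee_rot: [-180.0, 0.0, 82.2]
force: [-0.5, -0.0, -6.0]
gripper_width: 19.8
gripper_force: 50.0
```

Request:
apply_moves([
  [0,0,0.0005,0,-0.7],
  [0,0,0.001,0,-0.7],
  [0,0,0.001,0,-0.7],
])

```text
time_s: 22.3
ee_pos: [648.8, -50.0, 78.3]
ee_rot: [180.0, 0.0, 82.2]
force: [-0.1, 0.5, -6.2]
gripper_width: 20.0
gripper_force: 50.0
```

Request:
apply_moves([
  [0,0,0.0005,0,-0.7],
  [0,0,0.001,0,-0.7],
  [0,0,0.001,0,-0.7],
])

```text
time_s: 22.6
ee_pos: [648.9, -50.0, 78.2]
ee_rot: [180.0, 0.0, 82.2]
force: [-2.4, 0.7, 1.3]
gripper_width: 19.4
gripper_force: 50.0
```

```bash
python3 - <<'E'
from h import *
np.set_printoptions(precision=3,suppress=True)
print(avg(5))
E
```

```text
{'ee_pos': array([648.892, -50.008,  78.228]), 'force': array([-3.446, -0.065,  4.018]), 'torque': array([ 0.02 ,  0.578, -0.003]), 'gripper_width': np.float64(19.896262393368552), 'gripper_force': np.float64(50.001155376434326), 'std': array([0.006, 0.013, 0.009, 0.611, 0.599, 1.182, 0.035, 0.081, 0.022]), 'rot': array([179.952,   0.004,  82.207]), 't': 22.85}
```

Contact, with about 10 N on the edge. I'll back off slightly and release in small steps while watching for tilt.

Request:
apply_moves([
  [0,0,-0.0005,0,-0.7],
  [0,0,-0.0005,0,-0.7],
  [0,0,-0.0005,0,-0.5],
  [0,0,-0.0005,0,-0.5],
], grip_force=10)

```text
time_s: 23.25
ee_pos: [649.6, -50.1, 77.5]
ee_rot: [179.9, 0.0, 82.2]
force: [0.6, -0.3, -0.0]
gripper_width: 22.7
gripper_force: 0.0
```

```bash
cat >> h.py <<'E'
def levw(f):
    # width of lever in wrist image at several rows -> pitch cue
    g=f.astype(int); o=[]
    for v in (60,100,140,180,215):
        r=g[v]; m=(r.max(1)-r.min(1)<45)&(r.min(1)>125)
        x=np.where(m[200:360])[0]+200; x=x[(x>235)&(x<325)]
        o.append((x[0],x[-1]) if len(x) else None)
    return o
E
python3 - <<'E'
from h import *
s=env.state(); print(s["gripper_width"],s["gripper_force"],s["force"])
for i in range(2):
    f,P=shot(f"wB{i}"); print([tuple(map(int,a)) for a in levw(f) if a],env.state()["time_s"])
print([tuple(map(int,a)) for a in levw(load("wA")[0]) if a])
E
```

```text
22.71871724782417 0.0 [ 0.63337479 -0.32663991 -0.03663182]
[(236, 324), (236, 324), (253, 305), (254, 304), (255, 303)] 23.3
[(236, 324), (236, 324), (254, 305), (254, 304), (255, 304)] 23.35
[(253, 307), (236, 324), (255, 306), (241, 319), (256, 305)]
```

Request:
apply_moves([
  [0,0,0,0,-0.4],
  [0,0,0,0,-0.3],
])

```text
time_s: 23.55
ee_pos: [648.9, -50.0, 77.6]
ee_rot: [180.0, 0.0, 82.2]
force: [-0.4, 0.6, 0.1]
gripper_width: 31.0
gripper_force: 0.0
```

```bash
python3 - <<'E'
from h import *
np.set_printoptions(precision=2,suppress=True)
def seam(f):  # row of fork/tube seam & fork profile: use template shift vs reference
    return f[0:225,245:315]
ref=cv2.cvtColor(seam(cv2.imread("pics/wB0.png")),cv2.COLOR_BGR2GRAY).astype(np.float32)
for i in range(4):
    for _ in range(3): cams.grab_frame("side")
    f,P=shot(f"wC{i}"); g=cv2.cvtColor(seam(f),cv2.COLOR_BGR2GRAY).astype(np.float32)
    print([tuple(map(int,a)) for a in levw(f) if a][2:],np.abs(g-ref).mean(),env.state()["time_s"])
s=env.state();print(s["ee_pos"],s["force"],s["gripper_width"])
E
```

```text
[(255, 306), (255, 306), (256, 305)] 7.095492 23.75
[(255, 306), (255, 306), (256, 305)] 7.4083176 23.95
[(255, 306), (255, 306), (256, 305)] 7.524635 24.15
[(255, 306), (256, 306), (256, 305)] 7.556508 24.35
[648.79 -49.96  77.74] [ 0.18 -0.03  0.82] 31.872474204840593
```

The lever stays level and stationary by itself. I'll go straight up, then over to the saddle.

Request:
apply_moves([
  [0,0,-0.01,0,-0.25],
  [0,0,-0.04,0,-0.25],
  [0,0,-0.08,0,-0.2],
  [0,0,-0.12,0,0],
  [0,0,-0.15,0,0],
])

```text
time_s: 24.85
ee_pos: [649.5, -50.0, 231.7]
ee_rot: [179.8, -0.0, 82.2]
force: [1.1, -0.5, -0.1]
gripper_width: 45.8
gripper_force: 0.0
```

Request:
apply_moves([
  [-0.03,-0.02,0,0,0],
  [-0.07,-0.043,0,0,0],
  [-0.11,-0.067,0,0,0],
  [-0.15,-0.092,0,0,0],
  [-0.19,-0.117,0,0,0],
])

```text
time_s: 25.35
ee_pos: [505.9, -223.6, 228.8]
ee_rot: [179.9, 0.0, 82.2]
force: [-0.3, -0.5, 0.9]
gripper_width: 45.8
gripper_force: 0.0
```

Request:
apply_moves([
  [-0.04,-0.024,0,0,0],
  [-0.08,-0.048,0,0,0],
  [-0.11,-0.066,0,0,0],
  [-0.12,-0.072,0,0,0],
  [-0.12,-0.072,0,0,0],
])

```text
time_s: 25.85
ee_pos: [418.9, -332.4, 228.4]
ee_rot: [179.9, 0.0, 82.1]
force: [0.2, 0.8, -0.1]
gripper_width: 45.6
gripper_force: 0.0
```

```bash
python3 - <<'E'
from h import *
for _ in range(3): cams.grab_frame("side")
f,P=shot("wD"); s=env.state(); print(s["ee_pos"],s["ee_rot"])
cv2.imwrite("pics/cD.png",cv2.resize(f[0:250,80:480],None,fx=2,fy=2))
E
```

```text
[ 420.49568587 -330.39498343  227.87889873] [ 1.79970155e+02 -1.97524945e-02  8.23060394e+01]
```

View pics/cD.png

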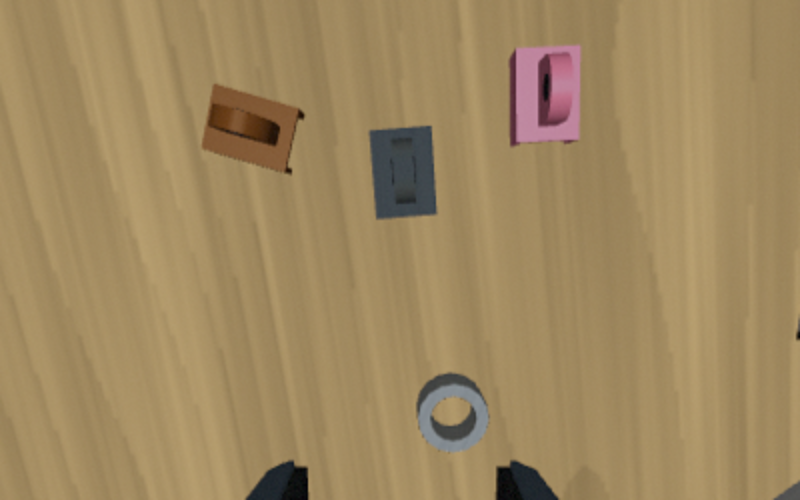

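The dark saddle plate has crop corners at (370,130), (432,126), (437,214) and (376,219), with its long axis nearly along tool x. The pink and brown look-alikes stand to its sides.

```bash
python3 - <<'E'
from h import *
np.set_printoptions(precision=2,suppress=True)
f,P=load("wD"); g=f.astype(int)
m=((f.max(2)<95)&(g[:,:,2]<=g[:,:,0]+3)).astype(np.uint8)*255
m[:55]=0;m[120:]=0;m[:,:255]=0;m[:,310:]=0
c=max(cv2.findContours(m,cv2.RETR_EXTERNAL,cv2.CHAIN_APPROX_NONE)[0],key=cv2.contourArea)
b=cv2.boxPoints(cv2.minAreaRect(c)); print(b)
w=np.array([ray(P,q,24) for q in b]); ctr=w.mean(0)
e=[w[1]-w[0],w[2]-w[1]]; L=max(e,key=np.linalg.norm); ang=np.degrees(np.arctan2(L[1],L[0]))%180
print(ctr,[np.linalg.norm(x) for x in e],"ang",ang)
s=avg(2); print(s["ee_pos"],s["rot"],s["gripper_width"])
y=np.radians(s["rot"][2]); d=ctr-s["ee_pos"]; print("tx,ty",d[0]*np.cos(y)+d[1]*np.sin(y),d[0]*np.sin(y)-d[1]*np.cos(y),"roll",-np.radians(ang-s["rot"][2]))
E
```

```text
[[264.46  65.04]
 [294.98  62.69]
 [298.32 106.21]
 [267.81 108.55]]
[ 435.12 -235.36   24.  ] [np.float64(31.14976006640809), np.float64(42.8460839653288)] ang 87.51887697492805
[ 420.43 -330.41  227.76] [179.99  -0.01  82.32] 45.559712442037
tx,ty 96.1631277678164 1.8593445728206284 roll -0.09069544800469816
```

Request:
apply_moves([
  [0.03,0.002,0,-0.05,-0.3],
  [0.06,0.002,0,-0.09,-0.3],
  [0.085,0.002,0.03,-0.09,-0.3],
  [0.096,0.002,0.07,-0.09,-0.3],
  [0.096,0.002,0.1,-0.09,-0.3],
])

```text
time_s: 26.65
ee_pos: [434.4, -233.9, 126.2]
ee_rot: [-180.0, -0.1, 87.6]
force: [0.5, 0.5, -0.1]
gripper_width: 32.1
gripper_force: 0.0
```

Request:
apply_moves([
  [0,0,0.02,0,-0.3],
  [0,0,0.045,0,-0.3],
  [0,0,0.058,0,-0.3],
  [0,0,0.06,0,-0.3],
  [0,0,0.06,0,-0.3],
])

```text
time_s: 27.15
ee_pos: [434.9, -236.2, 67.8]
ee_rot: [-180.0, -0.0, 87.4]
force: [-0.3, -0.3, 0.6]
gripper_width: 32.0
gripper_force: 0.0
```

```bash
python3 - <<'E'
from h import *
np.set_printoptions(precision=2,suppress=True)
s=avg(3); print(s["ee_pos"],s["rot"],s["gripper_width"])
y=np.radians(s["rot"][2]); d=np.array([435.1,-235.4])-s["ee_pos"][:2]; print("tx,ty",d[0]*np.cos(y)+d[1]*np.sin(y),d[0]*np.sin(y)-d[1]*np.cos(y))
E
```

```text
[ 435.36 -236.76   68.57] [179.89   0.06  87.39] 31.83860769208881
tx,ty 1.3447832813208762 -0.3209373272398171
```

Request:
apply_moves([
  [0.001,0,0.02,0,-0.3],
  [0.001,0,0.04,0,-0.3],
  [0.001,0,0.055,0,-0.3],
  [0.001,0,0.063,0,-0.3],
  [0.001,0,0.066,0,-0.3],
])

```text
time_s: 27.8
ee_pos: [434.6, -235.7, 1.7]
ee_rot: [180.0, 0.0, 87.4]
force: [0.3, 0.3, 0.4]
gripper_width: 31.9
gripper_force: 0.0
```

Request:
apply_moves([
  [0,0,0,0,-0.4],
  [0,0,0,0,-0.6],
  [0,0,0,0,-0.9],
  [0,0,0,0,-0.9],
  [0,0,0,0,-0.9],
], grip_force=20)

```text
time_s: 28.3
ee_pos: [434.9, -235.9, 2.3]
ee_rot: [179.9, 0.0, 87.4]
force: [0.3, -0.1, 2.9]
gripper_width: 10.2
gripper_force: 20.0
```

```bash
python3 - <<'E'
from h import *
np.set_printoptions(precision=2,suppress=True)
s=avg(4); print(s)
E
```

```text
{'ee_pos': array([ 434.88, -235.9 ,    2.3 ]), 'force': array([-0.98,  0.36,  4.9 ]), 'torque': array([0.04, 0.05, 0.  ]), 'gripper_width': np.float64(9.740221819788566), 'gripper_force': np.float64(19.99333596568249), 'std': array([0.02, 0.01, 0.01, 0.28, 0.26, 0.92, 0.01, 0.03, 0.02]), 'rot': array([179.95,   0.03,  87.37]), 't': 28.5}
```

Request:
apply_moves([
  [0,0,-0.01,0,-0.9],
  [0,0,-0.04,0,-0.9],
  [0,0,-0.085,0,-0.9],
  [0,0,-0.13,0,-0.9],
  [0,0,-0.17,0,-0.9],
], grip_force=40)

```text
time_s: 29.0
ee_pos: [434.4, -235.5, 174.1]
ee_rot: [180.0, 0.0, 87.4]
force: [1.3, -0.6, -1.3]
gripper_width: 9.7
gripper_force: 40.0
```

Request:
apply_moves([
  [0.015,0.016,-0.02,0,-0.9],
  [0.045,0.047,-0.02,0,-0.9],
  [0.075,0.079,-0.02,0,-0.9],
  [0.105,0.11,-0.02,0,-0.9],
  [0.13,0.137,-0.02,0,-0.9],
])

```text
time_s: 29.5
ee_pos: [578.4, -110.3, 191.8]
ee_rot: [-180.0, -0.0, 87.4]
force: [-0.4, -1.1, -0.5]
gripper_width: 9.7
gripper_force: 40.0
```

Request:
apply_moves([
  [0.025,0.026,0,0.02,-0.9],
  [0.045,0.047,0,0.05,-0.9],
  [0.06,0.063,0,0.08,-0.9],
  [0.0655,0.0685,0,0.0907,-0.9],
  [0.0655,0.0685,0,0.0907,-0.9],
])

```text
time_s: 30.0
ee_pos: [648.7, -49.3, 191.2]
ee_rot: [-179.9, 0.0, 82.2]
force: [-0.1, -0.3, -2.0]
gripper_width: 9.9
gripper_force: 40.0
```

```bash
python3 - <<'E'
from h import *
np.set_printoptions(precision=2,suppress=True)
avg(4);s=avg(6); print(s)
y=np.radians(s["rot"][2]); d=np.array([648.8,-50.0])-s["ee_pos"][:2]; print("tx,ty",d[0]*np.cos(y)+d[1]*np.sin(y),d[0]*np.sin(y)-d[1]*np.cos(y))
f,P=shot("wE"); ctr=[]
for v in (60,100,140,180,215):
    r=f[v].astype(int); x=np.where((r.max(1)-r.min(1)<40)&(r.min(1)>130))[0]; print(v,x[(x>230)&(x<330)][[0,-1]] if len(x[(x>230)&(x<330)]) else None)
u=np.array([np.cos(np.radians(82.2)),np.sin(np.radians(82.2))])
for k in (40,80,120):
    p=np.r_[np.array([648.8,-50])+k*u,135]; print(k,proj(P,p))
cv2.imwrite("pics/cE.png",cv2.resize(f[0:330,130:430],None,fx=1.8,fy=1.8))
E
```

```text
{'ee_pos': array([648.32, -50.48, 192.04]), 'force': array([-0.03, -0.16, -0.97]), 'torque': array([-0.02, -0.09, -0.01]), 'gripper_width': np.float64(9.863805544590813), 'gripper_force': np.float64(39.993981603038264), 'std': array([0.19, 0.2 , 0.05, 0.68, 0.45, 0.35, 0.04, 0.02, 0.02]), 'rot': array([179.99,   0.01,  82.14]), 't': 30.5}
tx,ty 0.5363407619180979 0.41179550629334705
60 [244 314]
100 [245 314]
140 [266 295]
180 [267 295]
215 None
40 [279.8  159.54]
80 [279.67  99.3 ]
120 [279.52  33.63]
```

View pics/cE.png

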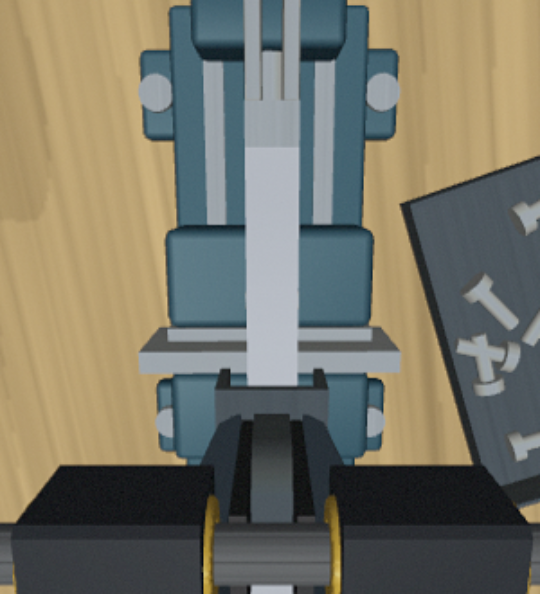

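The lever is still level and centred (column 280.5 against 279.7 predicted), and the saddle is held squarely above it. Lower it.

Request:
apply_moves([
  [0.0005,0.0005,0.015,0,-0.9],
  [0.0005,0.0005,0.035,0,-0.9],
  [0.0005,0.0005,0.052,0,-0.9],
  [0.0005,0.0005,0.062,0,-0.9],
  [0.0005,0.0005,0.067,0,-0.9],
])

```text
time_s: 31.05
ee_pos: [648.9, -49.4, 123.7]
ee_rot: [-179.9, 0.0, 82.2]
force: [-0.1, 0.7, -0.8]
gripper_width: 9.6
gripper_force: 40.0
```

Request:
apply_moves([
  [0,0,0.001,0,-0.9],
  [0,0,0.002,0,-0.9],
  [0,0,0.003,0,-0.9],
  [0,0,0.004,0,-0.9],
  [0,0,0.005,0,-0.9],
])

```text
time_s: 31.55
ee_pos: [649.6, -49.4, 120.1]
ee_rot: [180.0, 0.0, 82.2]
force: [-0.3, 0.4, -1.2]
gripper_width: 9.8
gripper_force: 40.0
```

```bash
python3 - <<'E'
from h import *
np.set_printoptions(precision=2,suppress=True)
s=avg(6); print(s)
E
```

```text
{'ee_pos': array([649.39, -49.39, 119.78]), 'force': array([-0.66, -0.02, -1.22]), 'torque': array([-0.01, -0.08, -0.01]), 'gripper_width': np.float64(9.889691517055224), 'gripper_force': np.float64(39.99397933846922), 'std': array([0.03, 0.01, 0.02, 0.52, 0.46, 0.34, 0.03, 0.05, 0.02]), 'rot': array([179.99,   0.01,  82.17]), 't': 31.85}
```

Request:
apply_moves([
  [-0.0005,-0.0005,0.0005,0,-0.9],
  [-0.0007,-0.0005,0.001,0,-0.9],
  [-0.0007,-0.0005,0.0015,0,-0.9],
  [-0.0007,-0.0005,0.002,0,-0.9],
])

```text
time_s: 32.25
ee_pos: [648.8, -50.0, 117.7]
ee_rot: [-180.0, 0.0, 82.2]
force: [0.4, -0.7, -1.0]
gripper_width: 9.7
gripper_force: 40.0
```

```bash
python3 - <<'E'
from h import *
np.set_printoptions(precision=2,suppress=True)
s=avg(6); print(s)
E
```

```text
{'ee_pos': array([648.77, -50.01, 117.68]), 'force': array([-0.28, -0.22, -1.45]), 'torque': array([-0.02, -0.09, -0.01]), 'gripper_width': np.float64(9.712891742960338), 'gripper_force': np.float64(39.99396927327325), 'std': array([0.04, 0.01, 0.06, 0.42, 0.56, 0.46, 0.02, 0.03, 0.04]), 'rot': array([180.  ,   0.  ,  82.17]), 't': 32.55}
```

Request:
apply_moves([
  [0,0,0.0003,0,-0.9],
  [0,0,0.0006,0,-0.9],
  [0,0,0.0006,0,-0.9],
])

```text
time_s: 32.85
ee_pos: [648.8, -50.1, 117.4]
ee_rot: [180.0, 0.0, 82.2]
force: [-0.4, -1.1, -0.1]
gripper_width: 9.7
gripper_force: 40.0
```

```bash
python3 - <<'E'
from h import *
np.set_printoptions(precision=2,suppress=True)
s=avg(6); print(s)
E
```

```text
{'ee_pos': array([648.87, -50.08, 117.33]), 'force': array([-0.42, -0.35,  0.47]), 'torque': array([-0.09, -0.05,  0.02]), 'gripper_width': np.float64(9.840640835779235), 'gripper_force': np.float64(39.99364054958278), 'std': array([0.01, 0.02, 0.02, 0.5 , 0.52, 0.45, 0.04, 0.03, 0.03]), 'rot': array([179.98,   0.01,  82.17]), 't': 33.15}
```

Contact at about 2 N. Release gently.

Request:
apply_moves([
  [0,0,0,0,-0.9],
  [0,0,0,0,-0.9],
  [0,0,0,0,-0.75],
  [0,0,0,0,-0.65],
  [0,0,0,0,-0.6],
], grip_force=5)

```text
time_s: 33.65
ee_pos: [648.8, -49.9, 117.0]
ee_rot: [-180.0, 0.0, 82.2]
force: [-0.5, 0.5, 0.5]
gripper_width: 17.7
gripper_force: 0.0
```

Request:
apply_moves([
  [0,0,0,0,-0.5],
  [0,0,0,0,-0.4],
  [0,0,0,0,-0.4],
  [0,0,-0.005,0,-0.4],
  [0,0,-0.02,0,-0.4],
])

```text
time_s: 34.15
ee_pos: [647.7, -49.9, 136.1]
ee_rot: [-179.8, 0.0, 82.2]
force: [-0.8, -0.0, -0.1]
gripper_width: 27.1
gripper_force: 0.0
```

Request:
apply_moves([
  [0,0,-0.03,0,-0.4],
  [0,0,-0.06,0,-0.4],
  [-0.03,0,-0.1,0,-0.4],
  [-0.07,0,-0.12,0,-0.4],
  [-0.1,0,-0.12,0,-0.4],
])

```text
time_s: 34.65
ee_pos: [636.6, -151.1, 262.2]
ee_rot: [179.5, 0.1, 82.2]
force: [0.4, 0.4, 0.3]
gripper_width: 27.7
gripper_force: 0.0
```

```bash
python3 - <<'E'
from h import *
for _ in range(6): cams.grab_frame("side")
f,P=shot("wF"); s=env.state(); print(s["ee_pos"],s["time_s"])
u=np.array([np.cos(np.radians(82.2)),np.sin(np.radians(82.2))])
print("edge ctr @lever top+4:",proj(P,[648.7,-50.1,139]))
cv2.imwrite("pics/cF.png",cv2.resize(f[0:250,130:430],None,fx=2,fy=2))
E
```

```text
[ 635.14183952 -147.8708244   256.75490028] 35.0
edge ctr @lever top+4: [280.02235831  76.73289204]
```

View pics/cF.png

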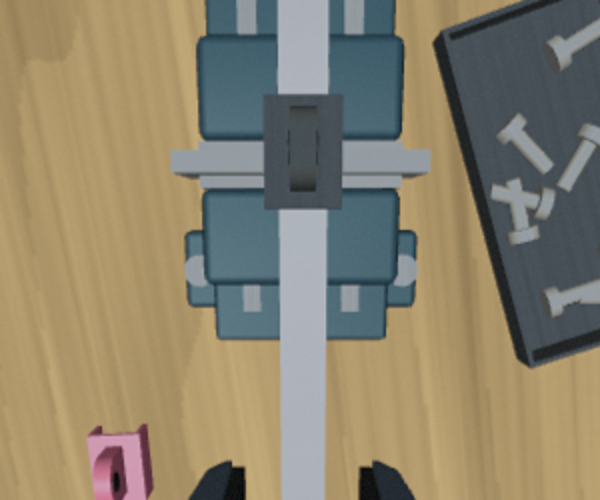

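The picture shows the saddle astride the lever with its plate centre at full-frame (281.5,76), against (280,76.7) predicted. The lever is level and nothing else has moved.

```bash
python3 -c "
from h import *
print(env.job_done())"
```

```text
the job is handed in; nothing more can be done
None
```

I handed the job in at about 35 s: the lever lay balanced level on the bar's edge, and the saddle sat astride it within about 1 mm of the edge's centre line in the last wrist picture. The hand-in returned no verdict.

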